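Find the full can by its weight and slip it into the cooler

TASK

Only one of the four identical drink cans in the caddy is still full: find it by its weight and slide it into the steel can cooler, lowering it gently until it stands fully home on the bottom, not dropping it in. Leave the three empties standing in wells of the caddy, and do not shove or knock over the pint glass.

Things in the scene. Friction and masses are not known exactly. Their poses are not given: they have to be found in the camera images.
- caddy: Wooden can caddy, a fixed block 170 x 170 x 35 mm with four round wells, 2 x 2, 95 mm apart; origin at the centre of its underside, x and y along its sides, z up. Wells: 61 mm across, padded bottom 13 mm above the underside (22 mm below the top). In each stands an identical closed drink can; which one is full changes every time. The full can weighs over 3 times as much as an empty.
- cooler_floor (a point): Centre of the padded bottom inside the can cooler, on which the can's base comes to rest (8 mm above the board, which is 16 mm thick and covers the burners). Its z points up. A wall cabinet hangs 0.64 m up over the back of the range: do not lift a can far beyond the tops of the others while over the caddy's rear wells.
- cooler: Steel can cooler: an upright open-topped round cup, fixed on the board, 67 mm across outside and 88 mm tall, origin at the centre of its underside. Its bore is 57 mm across and flares to about 65 mm at the mouth over the top 12 mm. The padded bottom inside is 8 mm above its underside; a can fully home stands 54 mm proud of the rim.
- glass: Clear pint glass (bystander), 86 mm across, 152 mm tall, standing on the board; origin at the centre of its underside, z up.
- well0 (a point): Centre of the padded bottom of the caddy's well at its (-x, +y) corner, where the base of that well's can rests; axes as the caddy's. The can is an upright cylinder 53 mm across and 134 mm tall.
- pad0: Round rubber pad, 56 mm across and 3 mm thick, fixed at the bottom of the (-x, +y) well; origin at the centre of its underside.
- well1 (a point): Centre of the padded bottom of the caddy's well at its (-x, -y) corner, where the base of that well's can rests; axes as the caddy's. The can is an upright cylinder 53 mm across and 134 mm tall.
- pad1: Round rubber pad, 56 mm across and 3 mm thick, fixed at the bottom of the (-x, -y) well; origin at the centre of its underside.
- well2 (a point): Centre of the padded bottom of the caddy's well at its (+x, +y) corner, where the base of that well's can rests; axes as the caddy's. The can is an upright cylinder 53 mm across and 134 mm tall.
- pad2: Round rubber pad, 56 mm across and 3 mm thick, fixed at the bottom of the (+x, +y) well; origin at the centre of its underside.
- well3 (a point): Centre of the padded bottom of the caddy's well at its (+x, -y) corner, where the base of that well's can rests; axes as the caddy's. The can is an upright cylinder 53 mm across and 134 mm tall.
- pad3: Round rubber pad, 56 mm across and 3 mm thick, fixed at the bottom of the (+x, -y) well; origin at the centre of its underside.
- cooler_pad: Round rubber pad, 54 mm across and 3 mm thick, fixed at the bottom of the cooler; origin at the centre of its underside.

How it is judged (in metres and radians):
On the way:
1. the full can comes to rest on the bottom of the cooler with the hand still at it (TCP less than 140 mm above the cooler's padded bottom), not dropped from above (contact force between cooler_pad and anything else above 2 N and z of the grasp point in the frame of cooler_floor below 0.14 m and horizontal distance between the grasp point and cooler_floor below 0.05 m), for 0.05 s.
At the end, for the whole second after the job is handed in: The full can stands released on the cooler's bottom pad (the pad carries 2 to 5 N; an empty can weighs under 1 N), and three of the caddy's four wells each have an empty can standing on their pad (0.25 to 1.8 N) (contact force between cooler_pad and anything else between 2 and 5 N and ((contact force between pad1 and anything else between 0.25 and 1.8 N and contact force between pad2 and anything else between 0.25 and 1.8 N and contact force between pad3 and anything else between 0.25 and 1.8 N) or (contact force between pad0 and anything else between 0.25 and 1.8 N and contact force between pad2 and anything else between 0.25 and 1.8 N and contact force between pad3 and anything else between 0.25 and 1.8 N) or (contact force between pad0 and anything else between 0.25 and 1.8 N and contact force between pad1 and anything else between 0.25 and 1.8 N and contact force between pad3 and anything else between 0.25 and 1.8 N) or (contact force between pad0 and anything else between 0.25 and 1.8 N and contact force between pad1 and anything else between 0.25 and 1.8 N and contact force between pad2 and anything else between 0.25 and 1.8 N))); the robot touches nothing.
It fails at once if a can is dropped or slammed onto the bottom of the cooler (more than 60 N) (contact force between cooler_pad and anything else above 60 N).
It fails at once if the pint glass is knocked over (tilt over 0.5 rad) or shoved more than 60 mm (angle between glass's own z axis and vertical above 0.5 rad or distance of glass from where it was at the start of the episode above 0.06 m).
It also fails if it takes over 72 s, if anything falls off the work surface, if the arm or the gripper's body presses on something with over 40 N, if the wrist force passes 120 N, or if a joint passes its speed limit or range.

ROBOT

A 7-joint arm with a two-finger parallel gripper is mounted at the origin on a cart in front of the work surface, level with it; the furniture and walls round the work are solid. World frame = base frame: x ahead of the robot, y to its left, z up, the work surface at z = 0. Lengths are in mm, angles in rad, forces in N, time in s.
With the tool pointing down it reaches from about 400 to 875 mm from the base axis. Payload 4.4 kg.
Tool frame: the origin (TCP) lies between the finger pads, 19 mm behind the fingertips; this is the grasp point; z points along the fingers, y is the line along which they close (so a half turn about z gives the same grasp; the last joint's range is limited). The gripper opens to 85 mm and grips with 20 to 120 N. Pads are 22 mm wide; open, the fingers measure 114 mm over their backs; the gripper's body (76 mm by 85 mm) begins 54 mm behind the grasp point. The pads swing forward as they close: fully open they stand 13 mm farther back than shut.
Start: joints at [-1.258, 0.628, 0.038, 1.517, -0.027, 0.996, -0.02], TCP at [240.352, 603.944, 250.013] pointing down, gripper open.
Joint ranges: [-3.06, 3.06], [-0.37, 2.12], [-1.25, 1.32], [0.18, 2.47], [-1.1, 4.24], [0.23, 1.98], [-2.94, 2.94]. Speed limits (rad/s): [2.57, 2.57, 3.14, 3.14, 3.14, 3.14, 3.14].

INTERFACE

Orientations are given as [roll, pitch, yaw] about the fixed x, y, z axes, in that order (R = Rz(yaw) Ry(pitch) Rx(roll)).
In Python, from cell import * gives the robot as it stands.
- The arm moves only by the tool move_arm, never from a script. Its argument "rows" is text: rows parted by semicolons, each of 7 numbers parted by spaces: the shift along the tool's x, y, z scaled (see below), then the turn, a rotation vector about the tool's x, y, z scaled (see below), then the closure, from -1 (fully open) to 1 (shut). A call has 1 to 12 rows; each row is the pose to reach, as a shift and turn from the pose commanded when the call began, along the tool's axes at that moment; what a row does not reach only later rows make up. The controller multiplies each number of a shift by 0.3 m and each number of a turn by pi/2 rad. A row lasts 1/12 s, in which the tool goes at most 41.7 mm and 7.16 degrees, less where a joint would pass 70% of its speed; a pose out of reach is approached as far as the arm can. A call with a number of a shift or a turn outside -1 to 1 is refused whole. A call with a gripper value outside its range is refused whole. The fingers move at their own pace and stop on an object; the grip force is fixed at half the most. Time passes only in rows, so rows that repeat a pose let the fingers close. It gives the time, the measured TCP pose, the force, the opening and the grip force at its end, in the units of the state.
- read_state(): the state, without advancing time (a new reading comes with each control period).
- get_image(name): name is "scene" or "top"; returns a dict with "img" (480x640x3 uint8, red, green, blue), "vfov" (degrees; the focal length in pixels is half the picture's height over the tangent of half this angle, whatever the lens; pixels are square), "cx", "cy" (the principal point, pixels), "extrinsics" (4x4, takes a point from camera to world coordinates). Camera axes: x right, y up, looking along -z (the intrinsics and any distortion apply to the point x, -y, -z); pixel columns grow to the right and rows downward; lengths in mm; the calibration is good to about 2 mm. A picture is of the moment at which its call begins. There is no depth.
- finish_job(): hands the job in; it is judged then, once.
The state is a dict: "clock": time; "qpos": joint angles; "qd": joint speeds; "tau": joint torques, N m; "eef_pos": TCP position; "tool_rot": TCP orientation; "force": force on the tool from outside, world axes, zero at the start; "torque": the same for the moment, N m; "width": finger opening in mm; "gripper_force": force on a finger pad.
Only numpy, scipy, OpenCV 4.12 (cv2) and the standard library are available. Lean on these libraries where they do the work, as an engineer would, in place of code of your own. Each camera call takes 0.05 s, during which the arm holds its last target. There are 200 camera calls.

## Working session

There is one attempt and no reset: what is moved stays moved. The work goes in short steps, Python scripts to look and compute and a tool call to move; the robot and the scene stay as the last step left them, time stands still between calls to the robot, and variables do not carry over. Pictures are saved under pics/ and viewed, at most 10 in all, crops included, and the job is handed in when it is done.

Besides the shell and the picture viewer there is one more tool, called after ">>>" by a JSON object that holds its "name" and its "arguments", one argument or row to a line. move_arm: Moves the arm, as the interface text tells. Its arguments: {"type":"object","properties":{"rows":{"type":"string"}},"required":["rows"]}

```bash
mkdir -p pics; python3 - <<'E'
from cell import *
import cv2
s=read_state();print({k:s[k] for k in('clock','eef_pos','tool_rot','force','width','gripper_force')})
for n in('scene','top'):
    d=get_image(n);cv2.imwrite(f'pics/{n}0.png',d['img'][:,:,::-1]);print(n,d['vfov'],d['cx'],d['cy'],d['extrinsics'],[k for k in d])
E
```

```text
{'clock': 0.0, 'eef_pos': array([240.11975717, 603.36948406, 249.06515522]), 'tool_rot': array([-3.13963517e+00,  2.59411084e-05,  2.76274803e+00]), 'force': array([0.25878403, 0.31872696, 0.31301715]), 'width': 85.16122202825667, 'gripper_force': 0.0}
scene 53.52153476445713 317.18637760512865 240.42151542629762 [[-8.35193749e-01  2.99822698e-01 -4.61039859e-01  2.02264827e+02]
 [-5.49836724e-01 -4.37783496e-01  7.11354474e-01  5.07822020e+02]
 [ 1.14445763e-02  8.47615456e-01  5.30487569e-01  5.01580898e+02]
 [ 0.00000000e+00  0.00000000e+00  0.00000000e+00  1.00000000e+00]] ['img', 'vfov', 'cx', 'cy', 'extrinsics']
top 52.22403238912328 323.65902545737055 234.5019585989509 [[-1.78932514e-02  9.80185770e-01 -1.97270596e-01  4.26129841e+02]
 [-9.99616037e-01 -1.33626435e-02  2.42738052e-02 -8.23630499e+01]
 [ 2.11567818e-02  1.97629189e-01  9.80048516e-01  8.97243514e+02]
 [ 0.00000000e+00  0.00000000e+00  0.00000000e+00  1.00000000e+00]] ['img', 'vfov', 'cx', 'cy', 'extrinsics']
```

View pics/scene0.png

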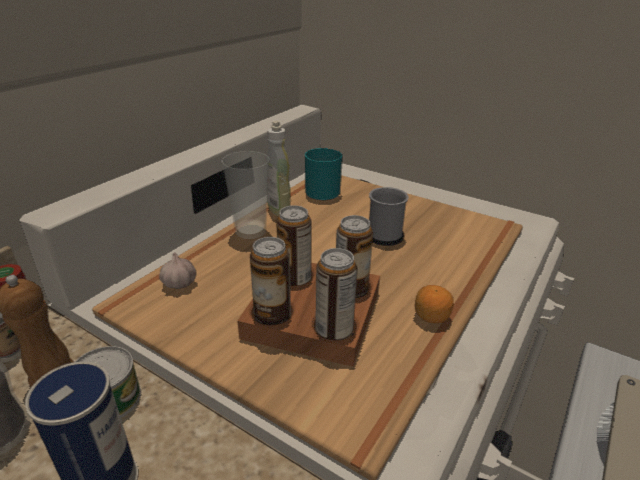

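View pics/top0.png

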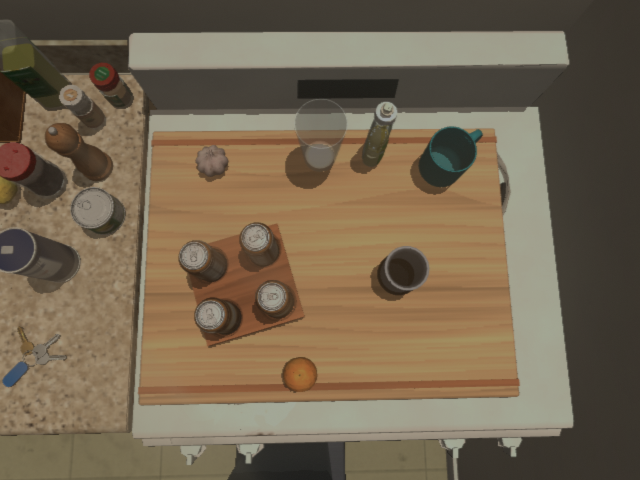

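The scene view shows can tops at (294,214), (354,224), (270,245), (337,260) and the cooler rim at (388,195). The top view shows can tops at (257,237), (272,294), (196,256), (213,315), the cooler rim at (406,268) and the glass at (321,125).

```bash
cat > h.py <<'E'
from cell import *
import cv2, numpy as np
from scipy.optimize import least_squares
def ray(d,u,v):
    f=240/np.tan(np.radians(d['vfov']/2));E=d['extrinsics']
    r=E[:3,:3]@np.array([(u-d['cx'])/f,-(v-d['cy'])/f,-1]);return E[:3,3],r/np.linalg.norm(r)
def plane(d,u,v,z):
    o,r=ray(d,u,v);return o+r*(z-o[2])/r[2]
def tri(d1,p1,d2,p2):
    o1,r1=ray(d1,*p1);o2,r2=ray(d2,*p2)
    t=np.linalg.lstsq(np.c_[r1,-r2],o2-o1,rcond=None)[0]
    a,b=o1+t[0]*r1,o2+t[1]*r2;return (a+b)/2,np.linalg.norm(a-b)
E
python3 - <<'E'
from h import *
D={n:get_image(n) for n in('scene','top')}
seeds={'scene':[(294,214),(354,224),(270,245),(337,260)],'top':[(257,237),(272,294),(196,256),(213,315)]}
# crude triangulate
for a,b in [(0,0),(1,1),(2,2),(3,3),(0,2),(1,0),(2,3),(3,1),(2,0),(3,2)]:
    print(a,b,*[np.round(q,1) for q in tri(D['scene'],seeds['scene'][a],D['top'],seeds['top'][b])])
print('cooler rim',tri(D['scene'],(388,197),D['top'],(406,268)))
out=[]
for n in D:
    h=cv2.cvtColor(D[n]['img'],cv2.COLOR_RGB2HSV)
    for (u,v) in seeds[n]:
        c=D[n]['img'][v-30:v+30,u-30:u+30,::-1];out.append(cv2.resize(c,(190,190),interpolation=cv2.INTER_CUBIC))
    c=D[n]['img'];
a=np.vstack([np.hstack(out[:4]),np.hstack(out[4:])])
k=[cv2.resize(D[n]['img'][v-35:v+35,u-35:u+35,::-1],(190,190),interpolation=cv2.INTER_CUBIC) for n,u,v in(('scene',388,210),('top',404,270),('scene',248,195),('top',321,135))]
cv2.imwrite('pics/crops.png',np.vstack([a,np.hstack(k)]))
E
```

```text
0 0 [572.6   1.8 156.1] 0.5
1 1 [483.9 -21.9 156.7] 2.5
2 2 [544.6  93.8 159.3] 1.3
3 3 [456.2  66.9 154. ] 1.6
0 2 [528.1  77.3 207. ] 18.6
1 0 [528.5 -15.2 161.2] 90.5
2 3 [491.7  89.6 169.9] 89.5
3 1 [496.  -13.3  92.1] 12.9
2 0 [595.3  15.2  96.5] 24.4
3 2 [501.8  75.7 158.7] 89.6
cooler rim (array([ 528.3960562 , -237.14687729,   97.8118384 ]), np.float64(0.9686845157325702))
```

View pics/crops.png

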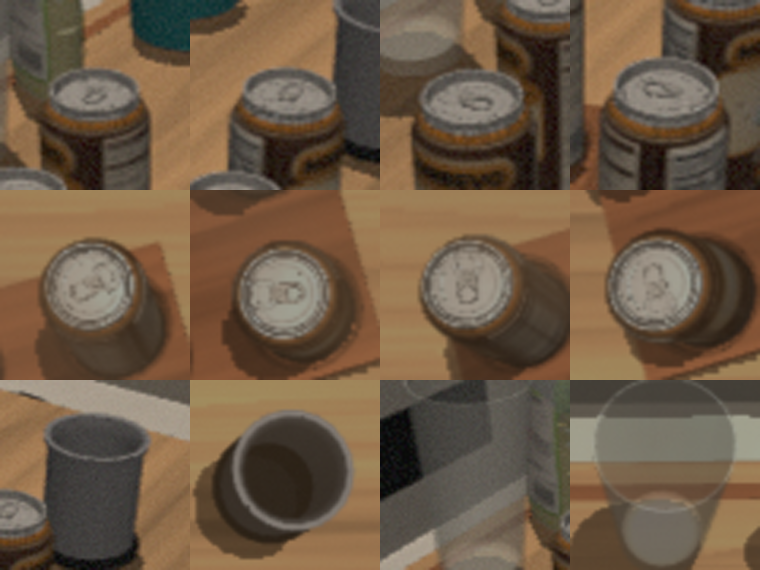

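```bash
python3 - <<'E'
from h import *
D={n:get_image(n) for n in('scene','top')}
eye={'scene':[(294,213.4),(355.6,223.7),(268.7,245.6),(337.6,258.4)],'top':[(254.8,237),(272.3,296.5),(193.6,255),(210.2,314.4)]}
fit={}
for n in D:
    h=cv2.cvtColor(cv2.medianBlur(D[n]['img'],3),cv2.COLOR_RGB2HSV)
    m=((h[...,1]<75)&(h[...,2]>85)).astype(np.uint8);fit[n]=[]
    for u,v in eye[n]:
        w=np.zeros_like(m);cv2.circle(w,(int(u),int(v)),19,1,-1)
        c=cv2.morphologyEx(m*w,cv2.MORPH_CLOSE,np.ones((3,3)))
        cs=max(cv2.findContours(c,0,1)[0],key=cv2.contourArea)
        e=cv2.fitEllipse(cv2.convexHull(cs));fit[n].append(e[0]);print(n,(u,v),np.round(e[0],1),np.round(e[1],1))
for k,s in(('eye',eye),('fit',fit)):
    P=[]
    for i in range(4):
        p,g=tri(D['scene'],s['scene'][i],D['top'],s['top'][i]);P.append(p);print(k,i,np.round(p,1),round(g,1),np.round(plane(D['top'],*s['top'][i],163),1),np.round(plane(D['scene'],*s['scene'][i],163),1))
    P=np.array(P);print(P.mean(0),P[:2]-P[2:],P[0]-P[1],P[2]-P[3])
print('cooler',tri(D['scene'],(388.9,196),D['top'],(407.1,268.5)),plane(D['top'],407.1,268.5,104),plane(D['scene'],388.9,196,104))
print('glass base',plane(D['top'],319.2,155.3,16),'rim',plane(D['top'],321,124,168))
for c in[(231,225),(301,319),(211,342),(284,226)]:print(np.round(plane(D['top'],*c,51),1))
E
```

```text
scene (294, 213.4) [291.6 212.8] [17.2 32.2]
scene (355.6, 223.7) [355.1 223.9] [17.6 30.5]
scene (268.7, 245.6) [267.  242.5] [30.1 34.1]
scene (337.6, 258.4) [337.2 258.6] [22.8 33.1]
top (254.8, 237) [255.1 236.9] [26.6 28.4]
top (272.3, 296.5) [271.3 296.2] [28.  28.5]
top (193.6, 255) [193.4 255.4] [26.7 28.5]
top (210.2, 314.4) [209.7 314.4] [28.3 29.6]
eye 0 [571.4   4.5 158.9] 1.9 [571.5   4.5 163. ] [566.   10.4 163. ]
eye 1 [480.7 -22.2 158. ] 1.1 [480.8 -22.4 163. ] [476.1 -14.6 163. ]
eye 2 [545.4  96.9 159.9] 0.4 [545.1  96.3 163. ] [542.1 100.6 163. ]
eye 3 [455.6  69.5 158.5] 1.4 [456.1  68.9 163. ] [451.6  75.  163. ]
[513.28352597  37.1682544  158.81587068] [[ 26.05861874 -92.41649111  -1.06354241]
 [ 25.0864487  -91.70688101  -0.5662139 ]] [90.75029134 26.7045432   0.90435423] [89.7781213  27.41415331  1.40168274]
fit 0 [573.2   4.9 159. ] 1.8 [571.6   4.  163. ] [569.9  11.  163. ]
fit 1 [480.9 -20.8 158.2] 1.4 [481.2 -20.9 163. ] [476.3 -13.6 163. ]
fit 2 [545.6  97.1 164.2] 3.2 [544.5  96.5 163. ] [548.6  95.9 163. ]
fit 3 [455.7  70.2 158.6] 1.2 [456.1  69.6 163. ] [451.9  75.6 163. ]
[513.87366177  37.8717058  160.00995344] [[ 27.61936886 -92.13992043  -5.27673322]
 [ 25.25045077 -91.04272237  -0.46135742]] [92.31608285 25.74066341  0.78582015] [89.94716476 26.83786147  5.60119595]
cooler (array([ 527.34998361, -238.55564414,   99.61572948]), np.float64(0.8817746955551065)) [ 527.2014406  -237.53488937  104.        ] [ 523.38566177 -230.5444707   104.        ]
glass base [756.95025767 -98.46996233  16.        ] rim [752.39725601 -99.40306048 168.        ]
[615.8  59.8  51. ]
[450.3 -62.1  51. ]
[414.8  89.4  51. ]
[612.7 -33.5  51. ]
```

```bash
cat > wp.py <<'E'
from h import *
def delta(a,b,yaw):
    c,s=np.cos(yaw),np.sin(yaw);d=np.subtract(b,a)
    return np.round(np.array([c*d[0]+s*d[1],s*d[0]-c*d[1],-d[2]])/300,3)
E
python3 - <<'E'
from wp import *
Y0=2.763;Y1=np.radians(151.2)
S=(240.35,603.94,250);M=(350,330,250)
C={0:(572.4,5),1:(481.2,-21.5),2:(545.9,96.3),3:(454.8,69.8)}
print('S>M',delta(S,M,Y0),'turn about tool z',-(Y1-Y0)/(np.pi/2))
print('M>3',delta(M,(*C[3],210),Y1))
for a,b in((3,2),(2,0),(0,1),(3,1)):print(a,b,delta((*C[a],0),(*C[b],0),Y1))
for i in C:print(i,'to cooler',delta((*C[i],0),(527,-238,0),Y1))
d=get_image('top')
for c in[(20,245),(35,165)]:print(plane(d,*c,120))
E
```

```text
S>M [-0.677 -0.713 -0.   ] turn about tool z 0.07898043105162743
M>3 [-0.724 -0.592  0.133]
3 2 [-0.224  0.224 -0.   ]
2 0 [-0.224 -0.224 -0.   ]
0 1 [ 0.224 -0.224 -0.   ]
3 1 [-0.224 -0.224 -0.   ]
0 to cooler [-0.258 -0.783 -0.   ]
1 to cooler [-0.481 -0.559 -0.   ]
2 to cooler [-0.482 -1.007 -0.   ]
3 to cooler [-0.705 -0.783 -0.   ]
[572.12656287 382.03282951 120.        ]
[705.73016218 371.45475272 120.        ]
```

>>> {"name": "move_arm", "arguments": {
  "rows": "-0.1 -0.105 0 0 0 0.04 -1;-0.2 -0.21 0 0 0 0.079 -1;-0.3 -0.315 0 0 0 0.079 -1;-0.4 -0.42 0 0 0 0.079 -1;-0.5 -0.525 0 0 0 0.079 -1;-0.59 -0.62 0 0 0 0.079 -1;-0.65 -0.685 0 0 0 0.079 -1;-0.677 -0.713 0 0 0 0.079 -1;-0.677 -0.713 0 0 0 0.079 -1"
}}

```text
clock: 1.1
eef_pos: [351.6, 326.6, 250.4]
tool_rot: [-3.141, 0.001, 2.632]
force: [-0.8, 0.4, -0.4]
width: 85.6
gripper_force: 0.0
```

>>> {"name": "move_arm", "arguments": {
  "rows": "-0.09 -0.075 0 0 0 0 -1;-0.18 -0.15 0 0 0 0 -1;-0.28 -0.23 0 0 0 0 -1;-0.38 -0.31 0 0 0 0 -1;-0.48 -0.39 0 0 0 0 -1;-0.58 -0.475 0.05 0 0 0 -1;-0.66 -0.54 0.1 0 0 0 -1;-0.71 -0.58 0.133 0 0 0 -1;-0.724 -0.592 0.133 0 0 0 -1;-0.724 -0.592 0.133 0 0 0 -1;-0.724 -0.592 0.133 0 0 0 -1"
}}

```text
clock: 2.02
eef_pos: [454.9, 71.8, 210.3]
tool_rot: [3.14, -0.0, 2.641]
force: [0.3, 0.8, 0.1]
width: 85.6
gripper_force: 0.0
```

```bash
python3 - <<'E'
from h import *
a=[get_image('scene'),get_image('top')]
s=read_state();print(s['clock'],s['eef_pos'],s['tool_rot'],s['force'],s['qpos'])
cv2.imwrite('pics/chk.png',np.hstack([a[0]['img'][120:380,170:470,::-1],a[1]['img'][120:380,120:420,::-1]]))
E
```

```text
2.1167 [454.68537391  72.2045656  210.59792503] [3.14002241e+00 4.81359526e-05 2.64217843e+00] [-0.50657807  0.72334768 -0.17957743] [-0.30072033  0.42355477  0.11418908  2.07474186 -0.07980048  0.64622569
  0.93854596]
```

View pics/chk.png

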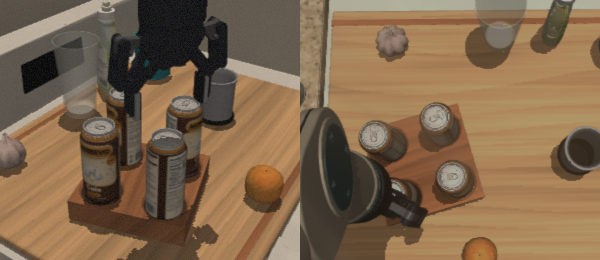

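The picture shows the open fingers straddling the nearest can, clear of its neighbours. I'll descend and close.

>>> {"name": "move_arm", "arguments": {
  "rows": "0 0 0.06 0 0 0 -1;0 0 0.12 0 0 0 -1;0 0 0.18 0 0 0 -1;0 0 0.23 0 0 0 -1;0 0 0.25 0 0 0 -1;0 0 0.25 0 0 0 -1"
}}

```text
clock: 2.62
eef_pos: [453.8, 71.1, 134.4]
tool_rot: [-3.141, -0.002, 2.641]
force: [-0.2, -0.3, -0.4]
width: 85.4
gripper_force: 0.0
```

>>> {"name": "move_arm", "arguments": {
  "rows": "0 0 0 0 0 0 0.3;0 0 0 0 0 0 0.6;0 0 0 0 0 0 1;0 0 0 0 0 0 1;0 0 0 0 0 0 1;0 0 0 0 0 0 1;0 0 0 0 0 0 1;0 0 0 0 0 0 1;0 0 0 0 0 0 1;0 0 0 0 0 0 1"
}}

```text
clock: 3.45
eef_pos: [455.5, 70.1, 136.5]
tool_rot: [3.14, 0.002, 2.639]
force: [-0.2, 0.6, 7.5]
width: 50.5
gripper_force: 61.2
```

>>> {"name": "move_arm", "arguments": {
  "rows": "0 0 -0.02 0 0 0 1;0 0 -0.04 0 0 0 1;0 0 -0.05 0 0 0 1;0 0 -0.05 0 0 0 1;0 0 -0.05 0 0 0 1;0 0 -0.05 0 0 0 1;0 0 -0.05 0 0 0 1;0 0 -0.05 0 0 0 1"
}}

```text
clock: 4.12
eef_pos: [454.5, 69.7, 149.9]
tool_rot: [-3.141, -0.0, 2.639]
force: [0.2, 0.2, -1.0]
width: 50.4
gripper_force: 62.3
```

```bash
cat > w.py <<'E'
from h import *
F=[]
for i in range(8):
    d=get_image(('scene','top')[i%2]);s=read_state();F.append(np.r_[s['force'],s['eef_pos'],s['width'],s['gripper_force']])
    if i<2: cv2.imwrite('pics/w_%d_%d.png'%(i,s['clock']*10),d['img'][:,:,::-1])
print(s['clock'],np.mean(F,0).round(2),np.std(F,0).round(2))
E
python3 w.py
```

```text
4.5167 [-1.0000e-02  1.2000e-01 -1.0200e+00  4.5458e+02  6.9780e+01  1.4996e+02
  5.0460e+01  6.2320e+01] [0.63 0.21 0.34 0.05 0.02 0.07 0.14 0.  ]
```

Force z is −1.0 N, so this can is an empty. I'll put it back and go to can 2.

>>> {"name": "move_arm", "arguments": {
  "rows": "0 0 0.025 0 0 0 1;0 0 0.045 0 0 0 1;0 0 0.048 0 0 0 1;0 0 0.048 0 0 0 0.3;0 0 0.048 0 0 0 -0.3;0 0 0.048 0 0 0 -1;0 0 0.048 0 0 0 -1;0 0 0.048 0 0 0 -1;0 0 0.048 0 0 0 -1;0 0 0.048 0 0 0 -1;0 0 0.048 0 0 0 -1;0 0 0.02 0 0 0 -1"
}}

```text
clock: 5.52
eef_pos: [453.7, 69.6, 143.3]
tool_rot: [-3.14, -0.002, 2.639]
force: [0.4, -0.5, -1.0]
width: 85.6
gripper_force: 0.0
```

>>> {"name": "move_arm", "arguments": {
  "rows": "0 0 -0.1 0 0 0 -1;0 0 -0.2 0 0 0 -1;-0.05 0.05 -0.22 0 0 0 -1;-0.13 0.13 -0.22 0 0 0 -1;-0.2 0.2 -0.22 0 0 0 -1;-0.224 0.224 -0.22 0 0 0 -1;-0.224 0.224 -0.22 0 0 0 -1;-0.224 0.224 -0.15 0 0 0 -1;-0.224 0.224 -0.07 0 0 0 -1;-0.224 0.224 0 0 0 0 -1;-0.224 0.224 0.028 0 0 0 -1;-0.224 0.224 0.028 0 0 0 -1"
}}

```text
clock: 6.52
eef_pos: [543.6, 95.7, 134.2]
tool_rot: [-3.138, -0.004, 2.639]
force: [0.6, -0.3, 0.2]
width: 85.4
gripper_force: 0.0
```

>>> {"name": "move_arm", "arguments": {
  "rows": "0 0 0 0 0 0 0.3;0 0 0 0 0 0 0.6;0 0 0 0 0 0 1;0 0 0 0 0 0 1;0 0 0 0 0 0 1;0 0 0 0 0 0 1;0 0 0 0 0 0 1;0 0 0 0 0 0 1;0 0 0 0 0 0 1;0 0 0 0 0 0 1"
}}

```text
clock: 7.35
eef_pos: [546.7, 96.3, 137.6]
tool_rot: [3.14, 0.002, 2.639]
force: [-1.8, -0.6, 5.4]
width: 50.4
gripper_force: 62.0
```

>>> {"name": "move_arm", "arguments": {
  "rows": "0 0 -0.02 0 0 0 1;0 0 -0.04 0 0 0 1;0 0 -0.05 0 0 0 1;0 0 -0.05 0 0 0 1;0 0 -0.05 0 0 0 1;0 0 -0.05 0 0 0 1;0 0 -0.05 0 0 0 1;0 0 -0.05 0 0 0 1"
}}

```text
clock: 8.02
eef_pos: [545.7, 96.3, 150.4]
tool_rot: [-3.141, -0.001, 2.639]
force: [0.5, 0.7, -3.6]
width: 50.4
gripper_force: 63.1
```

```bash
python3 w.py; ls pics
```

```text
8.4167 [-2.2000e-01 -0.0000e+00 -3.4100e+00  5.4584e+02  9.6280e+01  1.5054e+02
  5.0480e+01  6.3120e+01] [0.44 0.39 0.42 0.05 0.02 0.08 0.16 0.  ]
chk.png
crops.png
scene0.png
top0.png
w_0_41.png
w_0_80.png
w_1_42.png
w_1_81.png
```

Can 2 reads −3.4 N, so it is the full one. I'll lift it just clear of the tops and carry it toward the cooler.

>>> {"name": "move_arm", "arguments": {
  "rows": "0 0 -0.05 0 0 0 1;0 0 -0.11 0 0 0 1;0 0 -0.18 0 0 0 1;0 0 -0.25 0 0 0 1;0 0 -0.32 0 0 0 1;0 0 -0.38 0 0 0 1;0 0 -0.42 0 0 0 1;0 0 -0.44 0 0 0 1;0 0 -0.44 0 0 0 1"
}}

```text
clock: 9.17
eef_pos: [546.5, 96.4, 284.0]
tool_rot: [3.14, 0.002, 2.639]
force: [0.2, 0.5, -4.6]
width: 50.2
gripper_force: 63.7
```

>>> {"name": "move_arm", "arguments": {
  "rows": "-0.012 -0.025 0 0 0 0 1;-0.036 -0.075 0 0 0 0 1;-0.065 -0.135 0 0 0 0 1;-0.1 -0.209 0 0 0 0 1;-0.135 -0.282 0 0 0 0 1;-0.17 -0.355 0 0 0 0 1;-0.2 -0.418 0 0 0 0 1;-0.225 -0.47 0 0 0 0 1;-0.241 -0.503 0 0 0 0 1"
}}

```text
clock: 9.92
eef_pos: [535.1, -74.1, 281.4]
tool_rot: [-3.139, -0.002, 2.635]
force: [0.2, -0.2, -2.9]
width: 50.5
gripper_force: 63.6
```

>>> {"name": "move_arm", "arguments": {
  "rows": "-0.025 -0.052 0 0 0 0 1;-0.06 -0.125 0 0 0 0 1;-0.1 -0.209 0 0 0 0 1;-0.14 -0.292 0.03 0 0 0 1;-0.175 -0.365 0.06 0 0 0 1;-0.205 -0.428 0.09 0 0 0 1;-0.225 -0.47 0.12 0 0 0 1;-0.241 -0.504 0.14 0 0 0 1;-0.241 -0.504 0.14 0 0 0 1;-0.241 -0.504 0.14 0 0 0 1;-0.241 -0.504 0.14 0 0 0 1"
}}

```text
clock: 10.83
eef_pos: [527.5, -236.5, 240.8]
tool_rot: [3.14, -0.0, 2.64]
force: [-0.1, -0.6, -3.5]
width: 50.1
gripper_force: 63.6
```

```bash
python3 - <<'E'
from h import *
a=[get_image('scene'),get_image('top')]
s=read_state();print(s['clock'],s['eef_pos'],s['tool_rot'],s['force'],s['width'])
c1=a[0]['img'][90:250,300:480,::-1];c2=a[1]['img'][190:350,320:500,::-1]
cv2.imwrite('pics/over.png',np.hstack([cv2.resize(c,None,fx=2.2,fy=2.2,interpolation=cv2.INTER_CUBIC) for c in(c1,c2)]))
cv2.imwrite('pics/full.png',a[0]['img'][:,:,::-1])
E
```

```text
10.9333 [ 527.74958212 -236.46133359  241.12819844] [3.14048318e+00 4.25543793e-04 2.64100753e+00] [-0.02087069 -0.25968169 -3.09076395] 50.53953722484701
```

View pics/over.png

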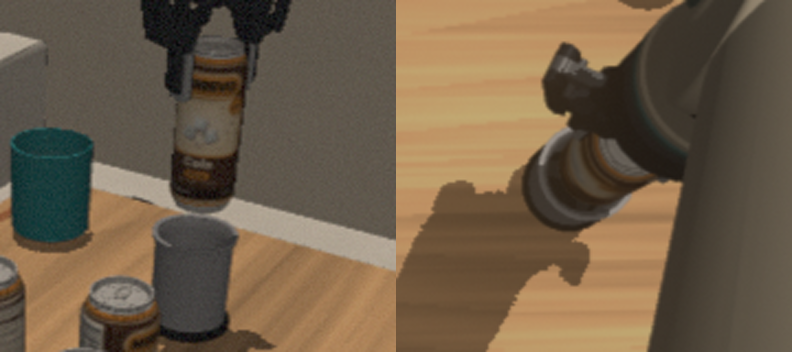

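The can hangs upright above the cooler; in the scene crop its base is at (200,203) and the rim centre near (195,234). I'll measure the offset along both views.

```bash
python3 - <<'E'
from h import *
D={n:get_image(n) for n in('scene','top')}
def proj(d,p):
    f=240/np.tan(np.radians(d['vfov']/2));q=np.linalg.inv(d['extrinsics'])@np.r_[p,1]
    return np.array([d['cx']+f*q[0]/-q[2],d['cy']-f*q[1]/-q[2]])
for n in D:
  print(n,[np.round(proj(D[n],(527.5,-237,z)),1) for z in(12,100,127,200,260)])
I=cv2.cvtColor(D['scene']['img'],cv2.COLOR_RGB2GRAY)
g=cv2.GaussianBlur(I,(3,7),0).astype(float)
for v in (135,140,145,150,155,160,165,170,175,202,210,218,225,230,235):
    r=np.diff(g[v]);L=365+np.argmax(np.abs(r[365:385]));R=398+np.argmax(np.abs(r[398:412]));print(v,L,R,(L+R+1)/2)
T=D['top']['img'];cv2.imwrite('pics/topc.png',cv2.resize(T[225:315,360:480,::-1],None,fx=6,fy=6,interpolation=cv2.INTER_CUBIC))
E
```

```text
scene [array([384.2, 236.1]), array([388.2, 196.1]), array([389.6, 183. ]), array([393.4, 145.2]), array([396.8, 111.5])]
top [array([397.3, 274.9]), array([406.3, 268.6]), array([409.5, 266.4]), array([419.2, 259.7]), array([428.9, 253. ])]
135 378 411 395.0
140 379 410 395.0
145 378 410 394.5
150 377 409 393.5
155 377 406 392.0
160 377 408 393.0
165 377 406 392.0
170 377 406 392.0
175 376 405 391.0
202 369 405 387.5
210 369 404 387.0
218 368 403 386.0
225 369 402 386.0
230 368 402 385.5
235 367 403 385.5
```

View pics/topc.png

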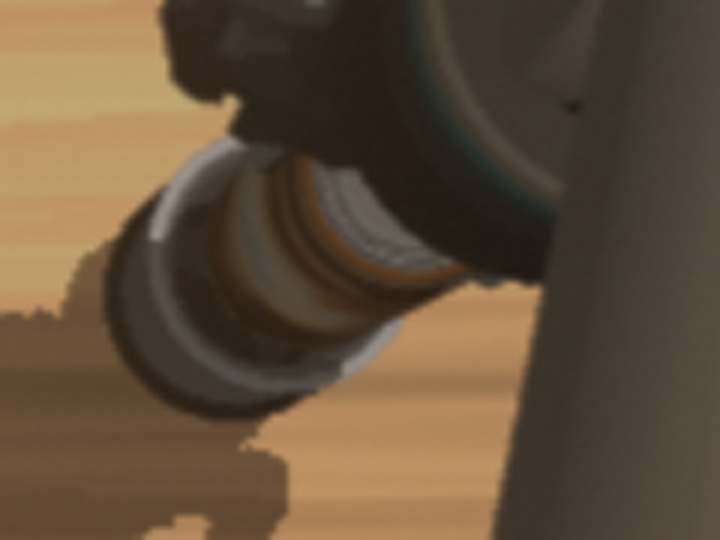

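The offset is about 1 mm, well within the flare. I'll lower most of the way and check the force.

>>> {"name": "move_arm", "arguments": {
  "rows": "-0.002 0.003 0.03 0 0 0 1;-0.002 0.003 0.06 0 0 0 1;-0.002 0.003 0.085 0 0 0 1;-0.002 0.003 0.11 0 0 0 1;-0.002 0.003 0.13 0 0 0 1;-0.002 0.003 0.15 0 0 0 1;-0.002 0.003 0.17 0 0 0 1;-0.002 0.003 0.19 0 0 0 1;-0.002 0.003 0.19 0 0 0 1;-0.002 0.003 0.19 0 0 0 1"
}}

```text
clock: 11.87
eef_pos: [528.0, -237.6, 183.4]
tool_rot: [-3.142, -0.0, 2.639]
force: [0.4, -0.2, -2.7]
width: 50.4
gripper_force: 63.6
```

Commanded z is now 183.7, with no contact; the can is inside the bore.

>>> {"name": "move_arm", "arguments": {
  "rows": "0 0 0.02 0 0 0 1;0 0 0.04 0 0 0 1;0 0 0.06 0 0 0 1;0 0 0.08 0 0 0 1;0 0 0.1 0 0 0 1;0 0 0.115 0 0 0 1;0 0 0.13 0 0 0 1;0 0 0.14 0 0 0 1;0 0 0.14 0 0 0 1;0 0 0.14 0 0 0 1"
}}

```text
clock: 12.7
eef_pos: [527.9, -237.6, 141.5]
tool_rot: [-3.142, -0.0, 2.639]
force: [-0.2, 0.1, -3.3]
width: 50.7
gripper_force: 63.6
```

>>> {"name": "move_arm", "arguments": {
  "rows": "0 0 0.005 0 0 0 1;0 0 0.01 0 0 0 1;0 0 0.014 0 0 0 1;0 0 0.017 0 0 0 1;0 0 0.02 0 0 0 1;0 0 0.02 0 0 0 1;0 0 0.02 0 0 0 1"
}}

```text
clock: 13.28
eef_pos: [528.0, -237.6, 135.7]
tool_rot: [3.142, -0.0, 2.639]
force: [-0.6, 0.4, -3.2]
width: 50.5
gripper_force: 63.6
```

>>> {"name": "move_arm", "arguments": {
  "rows": "0 0 0.003 0 0 0 1;0 0 0.006 0 0 0 1;0 0 0.009 0 0 0 1;0 0 0.012 0 0 0 1;0 0 0.014 0 0 0 1;0 0 0.016 0 0 0 1;0 0 0.016 0 0 0 1;0 0 0.016 0 0 0 1"
}}

```text
clock: 13.95
eef_pos: [528.4, -237.9, 132.7]
tool_rot: [3.141, 0.002, 2.639]
force: [-2.3, 1.1, 10.4]
width: 50.6
gripper_force: 65.0
```

It is seated, with about 10 N of upward force at the expected height. I'll release and rise.

>>> {"name": "move_arm", "arguments": {
  "rows": "0 0 -0.004 0 0 0 1;0 0 -0.005 0 0 0 0.3;0 0 -0.005 0 0 0 -0.3;0 0 -0.005 0 0 0 -1;0 0 -0.005 0 0 0 -1;0 0 -0.005 0 0 0 -1;0 0 -0.005 0 0 0 -1;0 0 -0.005 0 0 0 -1;0 0 -0.005 0 0 0 -1;0 0 -0.005 0 0 0 -1"
}}

```text
clock: 14.78
eef_pos: [528.0, -237.6, 132.4]
tool_rot: [3.142, -0.0, 2.639]
force: [0.3, -0.2, -1.0]
width: 85.7
gripper_force: 0.0
```

>>> {"name": "move_arm", "arguments": {
  "rows": "0 0 -0.03 0 0 0 -1;0 0 -0.08 0 0 0 -1;0 0 -0.15 0 0 0 -1;0 0 -0.25 0 0 0 -1;0 0 -0.35 0 0 0 -1;0 0 -0.42 0 0 0 -1;0 0 -0.42 0 0 0 -1;0 0 -0.42 0 0 0 -1"
}}

```text
clock: 15.45
eef_pos: [528.6, -237.9, 260.2]
tool_rot: [3.141, 0.003, 2.639]
force: [-0.9, 0.9, -0.3]
width: 85.6
gripper_force: 0.0
```

```bash
python3 - <<'E'
from h import *
a=[get_image('scene'),get_image('top')]
s=read_state();print(s['clock'],s['eef_pos'],s['force'],s['width'])
cv2.imwrite('pics/end.png',np.hstack([a[0]['img'][90:390,150:520,::-1],a[1]['img'][90:390,150:500,::-1]]))
E
```

```text
15.55 [ 527.35900645 -237.2079234   257.86135323] [-0.85432464  0.20362164  0.38094632] 85.20693267638946
```

View pics/end.png

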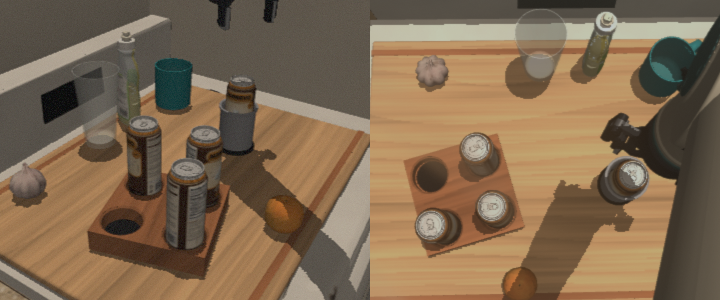

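The full can stands in the cooler (scene crop (240,95)), the well it came from at (122,222) is empty, three cans stand upright in the caddy, and the glass is untouched.

```bash
python3 -c "
from cell import *
print(finish_job())"
```

```text
the job is handed in; nothing more can be done
None
```

The full can (about 3.3 N, against 0.9 N for the one empty I weighed) was lowered gently onto the cooler's bottom and released; the three empties are standing in the caddy, the glass is untouched, and the job was handed in at about 16 s, though no verdict came back.

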